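# Dial the code on the bench tool case and draw its bolt

## Task

Unlock the tool case: roll the blue thumbwheel so that 5 is on top and the yellow thumbwheel so that 2 is on top, lined up with the red index lines, and leave the grey wheel between them alone, as it already shows its 3. Then lift the red bolt handle over the yellow bump, slide it all the way away from the brass keeper and let it drop down flat on the case's top, open. Do not shift the jar, screwdriver, cutters and black weight on and around the case.

Things in the scene. Friction and masses are not known exactly. Their poses are not given: they have to be found in the camera images.
- case: Locked tool case fixed to the bench: blue steel, grey lid, 240 (x) x 380 (y) x 90 mm high. Origin: centre of underside; +x to its back (away from the robot at yaw 0), +y to the robot's left. On top, a row of three wheels at x = +25 mm, y = +80 (blue), 0 (grey), -80 (yellow), axles along y, 102 mm above the bench; the bolt lies along y at x = -80 mm, on the robot's side of them.
- blue_wheel (a joint): Left thumbwheel, blue ribs. Turn in rad: (digit - 1) x 1.047, plus whole turns, when that digit (1 to 6) is exactly on top; 4.19 for its code digit 5. Grows as the wheel's top rolls to the case's +x. No stops, so it may read over a full turn. Held by 0.06 N m of friction, no detents; may start between digits. The grey and yellow wheels are alike.
- grey_wheel (a joint): Middle thumbwheel, grey ribs, reads as the blue one; starts within 4 degrees of its code digit 3 (2.09).
- yellow_wheel (a joint): Right thumbwheel, yellow ribs, reads as the blue one: 1.05 (plus whole turns) for its code digit 2. May start between digits.
- blue_digit (a point): Centre of the digit 5 on the blue wheel. Each wheel is a white drum of radius 36 mm, 32 mm wide, with six black digits 1 to 6, 60 degrees apart, that read upright from the robot's side. Midway between digits stand six ribs, 6 mm thick, as wide as the drum, out to radius 50 mm: with a digit on top, ribs stand 30 degrees either side of the top.
- grey_digit (a point): Centre of the digit 3 on the grey wheel's drum surface, 36 mm from the axle. The number set on a wheel is the digit straight up over the axle, in line with the red index lines on the low steel cheeks (19 to 27 mm to either side of each wheel's middle, 114 mm above the bench, 44 mm long in x).
- yellow_digit (a point): Centre of the digit 2 on the yellow wheel's drum surface, 36 mm from the axle; straight above the axle when set.
- bolt (a joint): Travel of the steel bolt, m, to the case's -y: 0 to 0.004 at the start (shut in the brass keeper at +y), 0.066 at its end stop (open). A yellow bump 12 mm high, 14 mm wide, centred 30 mm to -y of the shut handle's middle, stops the handle's 30 mm wide foot unless it is lifted over 12 mm. About 1 N of friction.
- bolt_lift (a joint): How far bolt and handle are lifted, m: 0 resting on the case, 0.018 at the upper stop; 0.5 kg, drops by its own weight when let go. Unless all three wheels show their code digits within about 15 degrees, the lock inside resists from 4 mm on, springily, with 15 to 40 N: do not force it.
- bolt_handle (a point): Centre of the top face of the bolt's red upright handle: 22 mm thick (case x), 30 mm wide (case y), red from 26 to 78 mm above the case's top, where the bar passes under it. Steel guides 52 mm high stand around the bar at case y = +62 and -125 mm, the brass keeper at +125 mm.
- jar: Small white flux jar with a red cap, 42 mm across, 34 mm high, standing on the case top near its far left corner. Bystander; origin at the centre of its underside.
- screwdriver: Orange-handled screwdriver 200 mm long lying left of the case. Bystander; origin at the centre of its underside.
- cutters: Red-handled cutters about 140 mm long lying right of the case. Bystander; origin at the centre of its underside.
- weight: Black domed weight, 60 mm across, 62 mm high, behind the case. Bystander; origin at the centre of its underside.

How it is judged:
On the way, in this order (a step that is already met when the one before it is completed fails the run):
1. with the bolt still shut, all three wheels show the code: blue 5, grey 3, yellow 2 (x of blue_digit in the frame of case between 0.0187 and 0.0313 m and z of each of blue_digit, grey_digit, yellow_digit in the frame of case above 0.12 m and x of grey_digit in the frame of case between 0.0187 and 0.0313 m and x of yellow_digit in the frame of case between 0.0187 and 0.0313 m and value of joint bolt below 0.012 m), for 0.2 s.
2. the bolt is lifted over the bump and down again on its far side (value of joint bolt above 0.055 m and value of joint bolt_lift below 0.004 m), for 0.2 s.
At the end, for the whole second after the job is handed in: The 5 of the blue, the 3 of the grey and the 2 of the yellow wheel are on top within 10 degrees, the bolt is drawn by more than 55 mm of its 66 mm and lies down within 4 mm, and wheels and bolt are at rest (all of step 2 and x of blue_digit in the frame of case between 0.0187 and 0.0313 m and z of each of blue_digit, grey_digit, yellow_digit in the frame of case above 0.12 m and x of grey_digit in the frame of case between 0.0187 and 0.0313 m and x of yellow_digit in the frame of case between 0.0187 and 0.0313 m and velocity of joint blue_wheel between -0.1 and 0.1 rad/s and velocity of joint grey_wheel between -0.1 and 0.1 rad/s and velocity of joint yellow_wheel between -0.1 and 0.1 rad/s and velocity of joint bolt between -0.01 and 0.01 m/s and velocity of joint bolt_lift between -0.01 and 0.01 m/s); the robot touches nothing.
It fails at once if the grey middle wheel is turned more than 13 degrees away from its 3 (not (x of grey_digit in the frame of case between 0.0167 and 0.0333 m and z of grey_digit in the frame of case above 0.12 m)).
It fails at once if the jar, screwdriver, cutters or black weight is moved more than 30 mm (distance of any of jar, screwdriver, cutters, weight from where it was at the start of the episode above 0.03 m).
It also fails if it takes over 72 s, if anything falls off the work surface, if the arm or the gripper's body presses on something with over 40 N, if the wrist force passes 120 N, or if a joint passes its speed limit or range.

## Robot

A 6-joint arm with a two-finger parallel gripper is mounted at the origin on the work surface. World frame = base frame: x ahead of the robot, y to its left, z up, the work surface at z = 0. Lengths are in m, angles in rad, forces in N, time in s.
With the tool pointing down it reaches from about 0.3 to 0.775 m from the base axis. Payload 14.6 kg.
Tool frame: the origin (TCP) lies midway between the tips of the shut fingers; the grasp point (between the pads) lies 19 mm behind it; z points along the fingers, y is the line along which they close (so a half turn about z gives the same grasp; the last joint's range is limited). The gripper opens to 94 mm and grips with 3 to 60 N. Pads are 16 mm wide; open, the fingers measure 119 mm over their backs; the gripper's body (75 mm by 177 mm) begins 78 mm behind the grasp point.
Start: joints at [-1.278, 0.3, 1.521, -0, 1.321, -0.067], TCP at [0.194, -0.515, 0.205] pointing down, gripper open.
Joint ranges: [-3.03, 3.03], [-0.79, 2.21], [0.23, 2.52], [-1.04, 4.18], [0, 3.07], [-2.55, 2.55]. Speed limits (rad/s): [2.22, 2.22, 2.57, 3.14, 3.14, 3.14].

## Interface

Orientations are given as a 3x3 rotation matrix whose columns are the frame's x, y, z axes.
In Python, from rig import bot, inverse_kinematics, observe, viewer gives the robot as it stands. Calls block until the motion is done:
- bot.reach(position, orientation): joint-space move of the TCP to a pose.
- bot.servo_line(position, max_speed=0.15, orientation=None, threshold=None): straight line of the TCP; orientation=None keeps the orientation; max_speed is the mean speed in m/s. With threshold (N) it stops when the force on the tool has changed by that much, and returns True; else False.
- bot.set_joints(angles): joint-space move.
- bot.open_jaws() and bot.clamp(force=None): open the fingers fully, or close them until they stop; force is the grip in N (None keeps the last).
- bot.hold(seconds).
- inverse_kinematics(position, orientation): joint angles nearest the present ones, or None.
- observe(): the state.
- viewer.get_image(name): name is "side" or "top" or "wrist"; returns a dict with "frame" (420x560x3 uint8, red, green, blue), "fovy" (degrees; the focal length in pixels is half the picture's height over the tangent of half this angle, whatever the lens; pixels are square), "cx", "cy" (the principal point, pixels), "rvec" (rotation vector, rad) and "tvec" (3), from world to camera coordinates, as OpenCV has them. Camera axes: x right, y down, z forward; pixel columns grow to the right and rows downward; lengths in m; the calibration is good to about 2 mm. A picture is of the moment at which its call begins. There is no depth.
A pose or a line that the arm cannot do raises bot.MotionError and nothing moves.
- bot.job_done(): hands the job in; it is judged then, once.
Trained networks look in the newest picture that a camera, given by its name, has taken for a name from the list of things; names that differ only in an ending like _2 or _b are one class to them, and where a whole thing is asked for, a point or a joint stands for the part that bears it (a point fixed in the world has none). Each returns a list of dicts, best first, with "confidence" (0 to 1); they miss things now and then, are a little off and sometimes report something else, mostly with a low value. They report only what shows in the picture. A call takes as long as a camera call.
- viewer.look_for(label, camera): "rect" ([left, top, right, bottom] in pixels, round what is visible of it).
The state is a dict: "time_s": time; "q": joint angles; "qd": joint speeds; "joint_efforts": joint torques, N m; "eef_pos": TCP position; "eef_rot": TCP orientation; "force": force on the tool from outside, world axes, zero at the start; "moment": the same for the moment, N m; "width": finger opening in m; "gripper_force": force on a finger pad.
Only numpy, scipy, OpenCV 4.12 (cv2) and the standard library are available. Lean on these libraries where they do the work, as an engineer would, in place of code of your own. Each camera call takes 0.05 s, during which the arm holds its last target. There are 200 camera calls.

## Working session

There is one attempt and no reset: what is moved stays moved. The work goes in short steps, each a Python script; the robot and the scene stay as the last script left them, time stands still between calls to the robot, and variables do not carry over. Pictures are saved under pics/ and viewed, at most 10 in all, crops included, and the job is handed in when it is done.

```bash
ls; mkdir -p pics; python3 - <<'E'
from rig import bot, observe, viewer
import cv2
for n in("top","side"):
    d=viewer.get_image(n); cv2.imwrite(f"pics/{n}0.png",d["frame"][:,:,::-1])
    print(n,d["fovy"],d["cx"],d["cy"],d["rvec"],d["tvec"])
    for l in("case","blue_wheel","grey_wheel","yellow_wheel","bolt_handle","jar","weight","cutters","screwdriver"):
        print(l,[(r["rect"],round(r["confidence"],2)) for r in viewer.look_for(l,n)[:1]])
print(observe()["time_s"])
E
```

```text
pics
top 50.2616461618934 282.9292579363445 203.2211806620745 [ 2.11290461 -2.17540313  0.17462091] [0.03046912 0.63574571 1.05015439]
case [([209.9, 173.3, 385.2, 299.2], 0.88)]
blue_wheel [([252.1, 211.5, 271.5, 251.2], 0.79)]
grey_wheel [([287.2, 203.9, 302.9, 246.6], 0.88)]
yellow_wheel [([320.9, 197.9, 338.6, 236.8], 0.96)]
bolt_handle [([252.5, 256.9, 355.9, 282.0], 0.95)]
jar [([219.2, 207.0, 234.9, 223.4], 0.5)]
weight [([271.3, 154.6, 295.0, 179.0], 0.67)]
cutters [([392.2, 181.2, 414.8, 233.5], 0.74)]
screwdriver [([186.4, 228.5, 207.6, 296.7], 0.59)]
side 57.5091124388081 280.53138342776856 213.6006829773887 [ 2.27302213 -0.76435386  0.33418476] [-0.4947413   0.36558484  0.62832316]
case [([162.3, 184.9, 367.0, 370.5], 0.73)]
blue_wheel [([221.3, 198.4, 262.6, 239.1], 0.81)]
grey_wheel [([248.3, 214.4, 288.8, 257.5], 0.93)]
yellow_wheel [([278.0, 237.6, 316.9, 281.5], 0.92)]
bolt_handle [([188.9, 227.2, 279.8, 311.8], 0.77)]
jar [([229.3, 183.3, 243.9, 204.7], 0.64)]
weight [([305.8, 208.4, 330.4, 241.5], 0.74)]
cutters [([340.1, 330.3, 404.7, 385.0], 0.81)]
screwdriver [([154.8, 191.7, 218.5, 239.8], 0.83)]
1.0
```

```bash
python3 - <<'E'
import cv2,numpy as np
a=cv2.imread("pics/top0.png")[150:310,180:420];b=cv2.imread("pics/side0.png")[170:400,140:410]
a=cv2.resize(a,None,fx=1.66,fy=1.66,interpolation=3);b=cv2.resize(b,None,fx=1.48,fy=1.48,interpolation=3)
h=max(a.shape[0],b.shape[0]);p=lambda i:np.pad(i,((0,h-i.shape[0]),(0,0),(0,0)))
o=np.hstack([p(a),p(b)]);print(o.shape);cv2.imwrite("pics/both0.png",o)
E
```

```text
(340, 798, 3)
```

View pics/both0.png

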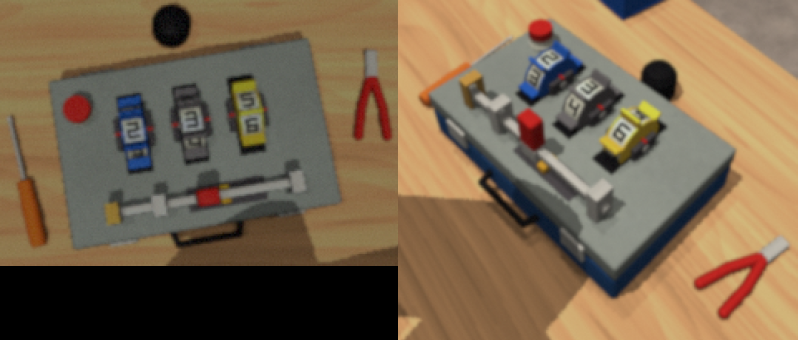

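```bash
cat > h.py <<'E'
import numpy as np,cv2
from scipy.optimize import least_squares
from rig import bot,inverse_kinematics,observe,viewer
def proj(P,d):
    f=d["frame"].shape[0]/2/np.tan(np.radians(d["fovy"])/2)
    K=np.array([[f,0,d["cx"]],[0,f,d["cy"]],[0,0,1.]])
    return cv2.projectPoints(np.array(P,float).reshape(-1,3),np.array(d["rvec"],float),np.array(d["tvec"],float),K,None)[0][:,0]
def Rz(a): return np.array([[np.cos(a),-np.sin(a),0],[np.sin(a),np.cos(a),0],[0,0,1]])
def Ry(a): return np.array([[np.cos(a),0,np.sin(a)],[0,1,0],[-np.sin(a),0,np.cos(a)]])
def W(p,c): return np.array(p,float)@Rz(c[2]).T+np.array([c[0],c[1],0])   # case->world
# tool down; DX: closing line along case x
DX=np.array([[0,1,0],[1,0,0],[0,0,-1.]]); DY=np.array([[1,0,0],[0,-1,0],[0,0,-1.]])
def snap(n,f,box=None,s=1):
    d=viewer.get_image(n);im=d["frame"][:,:,::-1]
    if box: im=im[box[1]:box[3],box[0]:box[2]]
    cv2.imwrite(f,cv2.resize(im,None,fx=s,fy=s,interpolation=3));return d
E
python3 - <<'E'
from h import *
d=viewer.get_image("top");s=viewer.get_image("side")
C=[[.12,.19,.09],[.12,-.19,.09],[-.12,-.19,.09],[-.12,.19,.09]]
pt=np.array([[210.1,199.4],[363.7,172.9],[384.8,271.7],[225.8,298.8]])
r=least_squares(lambda c:(proj(W(C,c),d)-pt).ravel(),[.5,-.1,.15])
c=r.x;print(c,r.fun.round(1))
print("wheels top",proj(W([[.025,y,.12] for y in(.08,0,-.08)],c),d).round(0).tolist())
print("wheels side",proj(W([[.025,y,.12] for y in(.08,0,-.08)],c),s).round(0).tolist())
t=W([.0,0,.30],c)
for D in(DX,-DX*[1,1,-1]):
  for h in (.3,.35,.4):print(h,inverse_kinematics(W([0.0,0,h],c),Rz(c[2])@D))
D=DX
for sg in(1,-1):
  D=DX*[sg,sg,1]
  for y in(.08,-.08):
    for a in(-50,-35,0,35,50):
      R=Rz(c[2])@Ry(np.radians(a));q=inverse_kinematics(W([.025,y,.102],c)+R@[0,0,.1],R@D);print(sg,y,a,None if q is None else np.round(q,2))
E
```

```text
[ 0.55473879 -0.01699929  0.14313546] [-1.7 -0.9  2.  -1.2  1.7 -0.  -2.   1.8]
wheels top [[260.0, 229.0], [295.0, 223.0], [329.0, 217.0]]
wheels side [[242.0, 214.0], [268.0, 234.0], [297.0, 256.0]]
0.3 [-9.66281258e-02  2.58739847e-01  1.35628256e+00 -4.44089210e-16
  1.52657025e+00 -2.39763583e-01]
0.35 [-9.66281258e-02  2.49096846e-01  1.25653399e+00 -4.44089210e-16
  1.63596182e+00 -2.39763583e-01]
0.4 [-9.66281258e-02  2.52794523e-01  1.14059157e+00 -4.44089210e-16
  1.74820656e+00 -2.39763583e-01]
0.3 None
0.35 None
0.4 None
1 0.08 -50 [-0.04 -0.11  2.33  1.18  0.15 -1.29]
1 0.08 -35 [-0.   -0.05  2.09  0.18  0.5  -0.27]
1 0.08 0 [ 0.05  0.35  1.46 -0.    1.33 -0.09]
1 0.08 35 [ 0.08  0.93  0.71 -0.04  2.12 -0.08]
1 0.08 50 None
1 -0.08 -50 [-0.51  0.01  2.21  1.28  0.51 -1.7 ]
1 -0.08 -35 [-0.4   0.04  2.    0.53  0.63 -0.91]
1 -0.08 0 [-0.22  0.41  1.38 -0.    1.35 -0.36]
1 -0.08 35 [-0.12  1.    0.59 -0.18  2.15 -0.32]
1 -0.08 50 None
-1 0.08 -50 [-0.04 -0.11  2.33  1.18  0.15  1.85]
-1 0.08 -35 None
-1 0.08 0 None
-1 0.08 35 None
-1 0.08 50 None
-1 -0.08 -50 [-0.51  0.01  2.21  1.28  0.51  1.44]
-1 -0.08 -35 [-0.4   0.04  2.    0.53  0.63  2.24]
-1 -0.08 0 None
-1 -0.08 35 None
-1 -0.08 50 None
```

```bash
python3 - <<'E'
from h import *
c=[.5547,-.0170,.1431]
bot.reach(W([-.04,0,.40],c),Rz(c[2])@DX)
d=snap("wrist","pics/w1.png",None,1.42)
print(d["fovy"],d["rvec"],d["tvec"])
R,_=cv2.Rodrigues(np.array(d["rvec"]));print("cam pos",-R.T@np.array(d["tvec"]),"axes",R.round(2).tolist())
for l in("case","blue_wheel","grey_wheel","yellow_wheel","bolt_handle"): print(l,[(r["rect"],round(r["confidence"],2)) for r in viewer.look_for(l,"wrist")[:1]])
print(proj(W([[.025,y,.114] for y in(.08,0,-.08)],c),d).round(0).tolist())
print(observe()["time_s"])
E
```

```text
70.9927578859667 [-2.90370759 -0.20603895 -0.02259267] [-0.50668907 -0.1616693   0.55633186]
cam pos [0.50636272 0.04187342 0.57811705] axes [[0.99, 0.14, -0.0], [0.14, -0.96, 0.23], [0.03, -0.23, -0.97]]
case [([220.4, 57.9, 383.0, 285.7], 0.79)]
blue_wheel [([241.7, 106.2, 258.3, 259.3], 0.55)]
grey_wheel [([285.2, 173.4, 350.4, 200.0], 0.62)]
yellow_wheel [([291.8, 211.1, 343.4, 247.0], 0.59)]
bolt_handle [([241.0, 102.6, 258.4, 258.6], 0.83)]
[[319.0, 132.0], [317.0, 184.0], [316.0, 232.0]]
3.6167
```

View pics/w1.png

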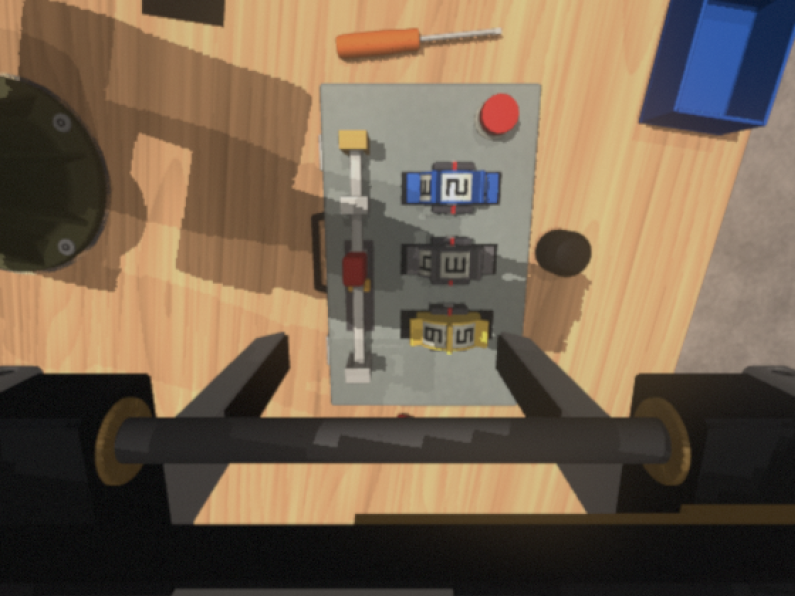

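```bash
python3 - <<'E'
from h import *
d=viewer.get_image("wrist");t=viewer.get_image("top")
c=np.array([.5547,-.0170,.1431])
def fit(c):
    I=[[.025,y+s*.023,.114] for y in(.08,0,-.08) for s in(1,-1)]
    P,O=[],[]
    for D in(d,t):
        hsv=cv2.cvtColor(D["frame"],cv2.COLOR_RGB2HSV)
        pp=proj(W(I,c),D);print(pp.round(0).tolist())
        for (u,v),X in zip(pp,I):
            x0,y0=int(u)-8,int(v)-6
            h=hsv[y0:y0+13,x0:x0+17].astype(int)
            m=((h[...,0]<8)|(h[...,0]>172))&(h[...,1]>110)&(h[...,2]>40)
            if m.sum()>=2:
                w=m*h[...,1];yy,xx=np.mgrid[:13,:17];P.append((D,X,[x0+(xx*w).sum()/w.sum(),y0+(yy*w).sum()/w.sum()]));print(D is d,X,np.round(P[-1][2],1),m.sum())
    cor=[([.12,.19,.09],540,84),([-.12,.19,.09],320,84),([-.12,-.19,.09],331,404)]
    for X,u,v in cor:P.append((d,X,[u/1.42,v/1.42]))
    r=least_squares(lambda c:np.ravel([proj(W(X,c),D)[0]-np.array(p) for D,X,p in P]),c,loss="soft_l1")
    print(r.x.round(4),r.fun.round(1));return r.x
c=fit(c)
E
```

```text
[[319.0, 116.0], [318.0, 148.0], [317.0, 170.0], [317.0, 199.0], [316.0, 219.0], [315.0, 246.0]]
True [0.025, 0.10300000000000001, 0.114] [319.8 116.7] 18
True [0.025, 0.057, 0.114] [318.7 147.5] 19
True [0.025, 0.023, 0.114] [317.8 169.9] 15
True [0.025, -0.023, 0.114] [317. 199.] 9
True [0.025, -0.057, 0.114] [316.1 219.2] 14
[[251.0, 231.0], [270.0, 227.0], [285.0, 225.0], [305.0, 221.0], [319.0, 219.0], [339.0, 215.0]]
False [0.025, 0.10300000000000001, 0.114] [250.5 230.5] 4
False [0.025, 0.023, 0.114] [284.4 224.8] 5
[ 0.5555 -0.0174  0.143 ] [-0.2 -0.1 -0.1  0.4  0.1  0.1  0.1 -0.1  0.3  0.2  0.2 -0.1  0.8 -0.4
  1.6 -1.2 -1.6 -1.1 -0.6  2.4]
```

```bash
cat >> h.py <<'E'
c=[.5555,-.0174,.143]
def pose(y,a,r):
    R=Rz(c[2])@Ry(np.radians(a)); return W([.025,y,.102],c)+R@[0,0,r], R@DX
def stroke(y,a,b,r=.0395):
    bot.reach(*pose(y,a,.075))
    p,R=pose(y,a,r); print("touch",bot.servo_line(p,.12,R,threshold=12))
    bot.clamp(15); print("width",round(observe()["width"],4))
    n=int(np.ceil(abs(b-a)/30))
    for x in np.linspace(a,b,n+1)[1:]:
        p,R=pose(y,x,r+.0005); bot.servo_line(p,.08,R)
    o=observe();print("F",np.round(o["force"],1));bot.open_jaws()
    p,R=pose(y,b,.075);bot.servo_line(p,.2,R)
    print("t",observe()["time_s"])
E
python3 - <<'E'
from h import *
stroke(.08,-25,30)
bot.reach(*pose(.08,0,.15))
snap("wrist","pics/w2.png",None,1.42)
E
```

```text
touch False
width 0.006
F [-4.4 -0.9 -7.2]
t 9.45
```

View pics/w2.png

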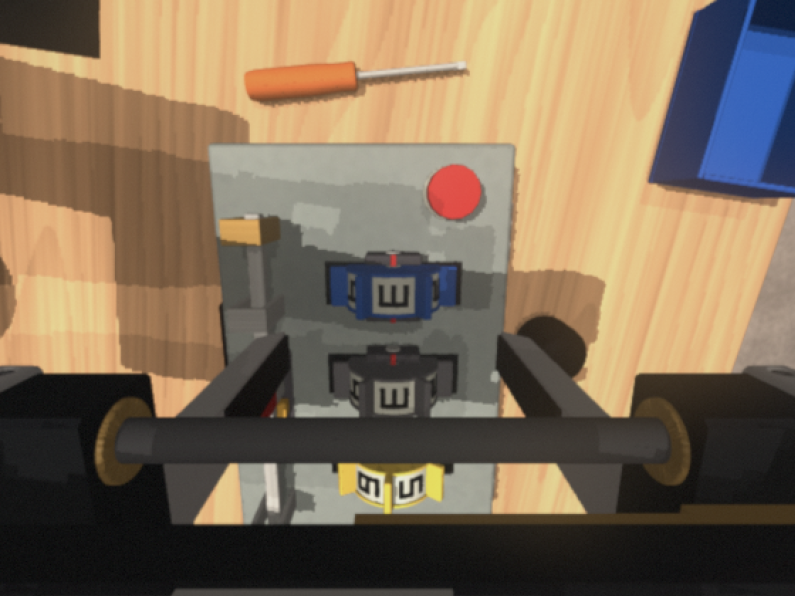

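Blue now shows 3 at (394,297), exactly on its index (393,260), so the stroke works. The yellow rib is near the top (389,490), and grey is undisturbed.

```bash
python3 - <<'E'
from h import *
stroke(.08,-30,30)
stroke(.08,-30,30)
bot.reach(*pose(-.08,0,.12))
stroke(-.08,-2,30)
stroke(-.08,-30,30)
stroke(-.08,-30,30)
bot.reach(W([-.06,-.06,.34],c),Rz(c[2])@DX)
snap("wrist","pics/w3.png",None,1.42);snap("side","pics/s3.png",[140,170,410,400],2)
E
```

```text
touch False
width 0.0059
F [-5.2 -1.5 -6.7]
t 15.9167
touch False
width 0.0058
F [-5.8 -0.8 -8.9]
t 22.025
touch False
width 0.006
F [-2.6 -1.2 -2.6]
t 27.3917
touch False
width 0.0058
F [-6.3 -3.  -9.7]
t 33.5667
touch False
width 0.0056
F [ -6.2  -2.4 -10. ]
t 39.7417
```

View pics/w3.png

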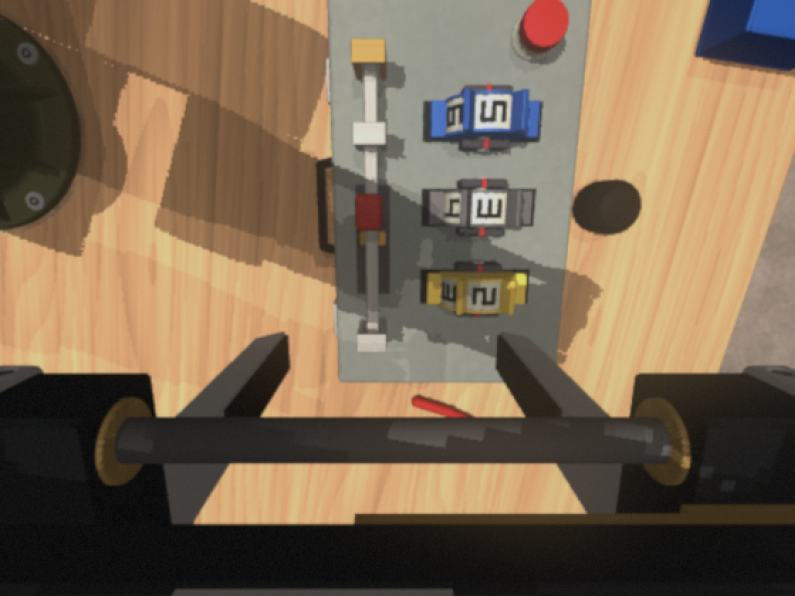

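View pics/s3.png

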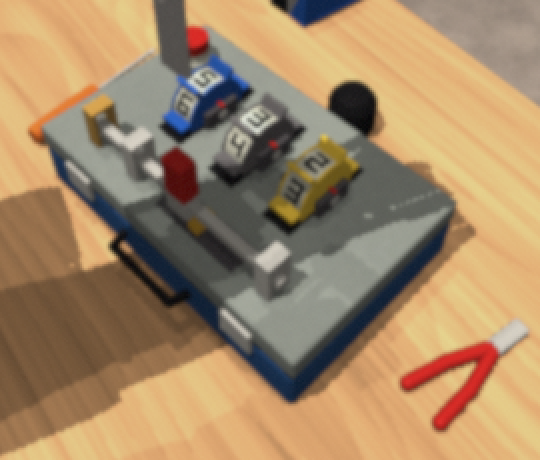

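Blue 5 (492,110), grey 3 (487,207) and yellow 2 (483,293) each sit on their index lines, allowing for perspective. The bolt is still shut, with its handle at (369,210). Next I'll locate the handle and draw the bolt.

```bash
python3 - <<'E'
from h import *
d=viewer.get_image("wrist")
hs=cv2.cvtColor(d["frame"],cv2.COLOR_RGB2HSV).astype(int)
m=((hs[...,0]<8)|(hs[...,0]>172))&(hs[...,1]>130);m[:, :245]=0;m[:,280:]=0;m[:130]=0;m[165:]=0
ys,xs=np.nonzero(m);print("red",xs.min(),xs.max(),ys.min(),ys.max())
# red side (camera at +y or -y?) : fit top face centre y by extents of the box
def ext(y):
    P=proj(W([[-.08+sx*.011,y+sy*.015,z] for sx in(1,-1) for sy in(1,-1) for z in(.116,.168)],c),d);return P.min(0),P.max(0)
r=least_squares(lambda v:[ext(v[0])[0][1]-ys.min(),ext(v[0])[1][1]-ys.max()-1],[0.0]);y=r.x[0]
print("y",y,r.fun,[e.round(1) for e in ext(y)])
R=Rz(c[2])@DX
q=lambda dy,z:W([-.08,y+dy,z],c)
if abs(r.fun).max()<4:
    bot.reach(q(0,.20),R)
    print("touch",bot.servo_line(q(0,.130),.15,threshold=12))
    bot.clamp(25);print("w",observe()["width"],observe()["force"])
    s=bot.servo_line(q(0,.1465),.05,threshold=22);print("lift stop",s,observe()["force"].__repr__(),observe()["eef_pos"],observe()["time_s"])
E
```

```text
red 250 268 137 161
y -0.0028954134200449284 [-0.69393186  0.72227843] [array([249. , 136.3]), array([269.4, 162.7])]
touch False
w 0.02155627553502011 [-3.50720246 -0.19181747  3.44558386]
lift stop False array([-4.04047741,  0.19510896, -4.41117197]) [ 0.47639007 -0.03161791  0.1466293 ] 43.7167
```

Gripped and lifted 16.5 mm with only the bolt's own weight on the tool, so the lock is free.

```bash
python3 - <<'E'
from h import *
y=-.0029;q=lambda dy,z:W([-.08,y+dy,z],c)
print("slide stop",bot.servo_line(q(-.0635,.1465),.05,threshold=20),observe()["force"],observe()["eef_pos"],q(-.0635,.1465))
e=np.array(observe()["eef_pos"]);e[2]=.1305
print("down",bot.servo_line(e,.05,threshold=12),observe()["eef_pos"][2],observe()["force"])
bot.open_jaws();e[2]=.24;bot.servo_line(e,.2)
bot.reach(W([-.06,-.06,.38],c),Rz(c[2])@DX);bot.hold(.3)
snap("wrist","pics/w4.png",None,1.42);snap("side","pics/s4.png",[140,170,410,400],2);print(observe()["time_s"])
E
```

```text
slide stop False [-6.04585765  1.66547044 -5.79263455] [ 0.48533494 -0.09430325  0.14612169] [ 0.48577944 -0.0945233   0.1465    ]
down True 0.12996176766503476 [-2.66494859  1.0372917   7.84940201]
48.4333
```

View pics/w4.png

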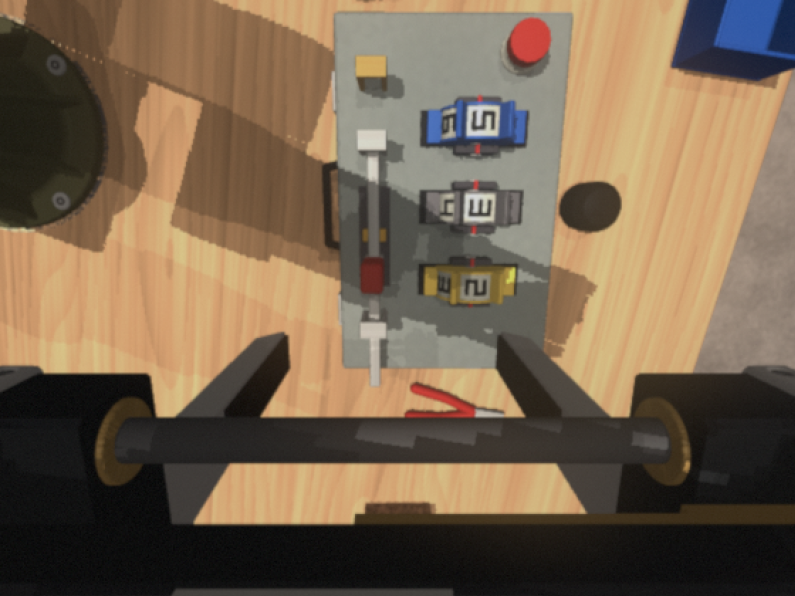

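View pics/s4.png

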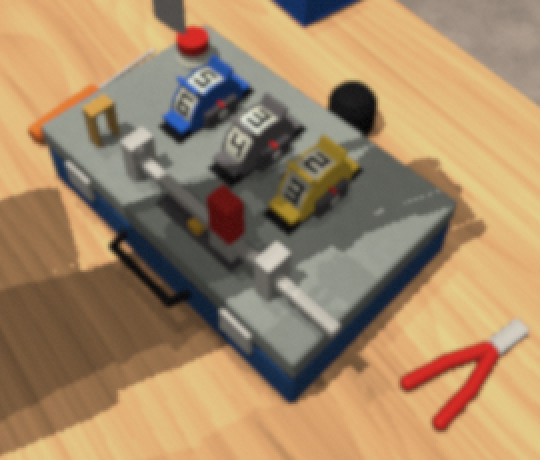

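The handle is at (372,275), past the yellow bump at (374,235). The bolt is down and clear of the keeper, the wheels read 5‑3‑2, and the bystanders are where they were.

```bash
python3 -c "
from rig import bot
print(bot.job_done())"
```

```text
the job is handed in; nothing more can be done
None
```

The job is handed in at about 48 s (limit 72 s): the last pictures showed the wheels at 5‑3‑2, the bolt drawn about 62 mm past the bump and lying flat, and the bystanders unmoved; no verdict came back.

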